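# Slide the catch tray under the drill bridge

## Robot

A 6-joint arm with a two-finger parallel gripper is mounted at the origin on a cart in front of the work surface, level with it; the furniture and walls round the work are solid. World frame = base frame: x ahead of the robot, y to its left, z up, the work surface at z = 0. Lengths are in m, angles in rad, forces in N, time in s.
With the tool pointing down it reaches from about 0.375 to 0.9 m from the base axis. Payload 3.1 kg.
Tool frame: the origin (TCP) lies between the finger pads; the fingertips stand 8 mm ahead of it and the grasp point (between the pads) lies 11 mm behind it; z points along the fingers, y is the line along which they close (so a half turn about z gives the same grasp; the last joint's range is limited). The gripper opens to 87 mm and grips with 3 to 60 N. Pads are 19 mm wide; open, the fingers measure 117 mm over their backs; the gripper's body (75 mm by 190 mm) begins 51 mm behind the grasp point.
Start: joints at [-1.337, 0.527, 1.433, -0, 1.181, -0.178], TCP at [0.251, -0.572, 0.231] pointing down, gripper open.
Joint ranges: [-3.08, 3.08], [-0.75, 2.2], [0.22, 2.44], [-1.43, 4.57], [0, 2.65], [-2.85, 2.85]. Speed limits (rad/s): [2.79, 2.79, 3.14, 3.14, 3.14, 3.14].

## Interface

Orientations are given as a unit quaternion [x, y, z, w].
In Python, from rig import robot, vision, job gives the robot as it stands.
- The arm moves only by the shell command python3 -m handwheel 'ROWS' [OPENING] [FORCE]. ROWS is JSON, a list of rows, each a list of 4 numbers: the shift along the tool's x, y, z as a fraction of full scale, then the turn about the tool's z as a fraction of full scale. A call has 1 to 20 rows; each row is the pose to reach, as a shift and turn from the pose commanded when the call began, along the tool's axes at that moment, turning the shorter way round; what a row does not reach only later rows make up. Full scale, the value 1, is 300 mm for a shift and 2 pi rad for a turn. A row lasts 1/12 s, in which the tool goes at most 41.7 mm and 7.16 degrees, less where a joint would pass 70% of its speed; a pose out of reach is approached as far as the arm can. A call with a number of a shift or a turn outside -1 to 1 is refused whole. A call with a gripper value outside its range is refused whole. OPENING is the opening in per cent of the stroke, from 0 (shut) to 100 (fully open), set as the call begins (- or left out, the last holds). The fingers move at their own pace and stop on an object; FORCE is the grip in N (left out, the last holds). Time passes only in rows, so rows that repeat a pose let the fingers close. It gives the time, the measured TCP pose, the force, the opening and the grip force at its end, in the units of the state.
- robot.get_obs(): the state, without advancing time (a new reading comes with each control period).
- vision.camera(name): name is "scene" or "top" or "wrist"; returns a dict with "frame" (400x640x3 uint8, red, green, blue), "K" (3x3 intrinsics, pixels), "k1" (the pictures are not rectified: a ray, as slopes to the right and down, at radius r is drawn at 1 + k1 r^2 times it, then the intrinsics apply), "cam_to_world" (4x4, takes a point from camera to world coordinates); the wrist camera has in their place "hand_eye" (4x4, takes a point from camera to tool coordinates, whose origin is the TCP and whose axes are the flange's). Camera axes: x right, y down, z forward; pixel columns grow to the right and rows downward; lengths in m; the calibration is good to about 2 mm. A picture is of the moment at which its call begins: read the wrist's pose just before it. There is no depth.
- job.hand_in(): hands the job in; it is judged then, once.
Trained networks look in the newest picture that a camera, given by its name, has taken for a name from the list of things; names that differ only in an ending like _2 or _b are one class to them, and where a whole thing is asked for, a point or a joint stands for the part that bears it (a point fixed in the world has none). Each returns a list of dicts, best first, with "conf" (0 to 1); they miss things now and then, are a little off and sometimes report something else, mostly with a low value. They report only what shows in the picture. A call takes as long as a camera call. They do not tell look-alikes from the thing itself.
- vision.look_for(camera, label): "point" ([row, column] in pixels, amid what is visible of it).
- vision.outline_of(camera, label): "mask" (400x640 bool, what is visible of it) and "point" ([row, column] in pixels, amid what is visible of it).
The state is a dict: "time": time; "q": joint angles; "joint_velocities": joint speeds; "joint_torque": joint torques, N m; "position": TCP position; "tool_rot": TCP orientation; "ft_force": force on the tool from outside, world axes, zero at the start; "moment": the same for the moment, N m; "grip_width": finger opening in m; "grip_force": force on a finger pad.
Only numpy, scipy, OpenCV 4.12 (cv2) and the standard library are available. Lean on these libraries where they do the work, as an engineer would, in place of code of your own. Each camera call takes 0.05 s, during which the arm holds its last target. There are 200 camera calls.

## Task

Push the flat flanged tray with the fingertips along the bench, lengthwise through the open mouth and under the low beam of the drill bridge, until its far rim rests squarely against the end stop, so that it will catch the chips below the drill bushing; then back away. The tray stays flat on the bench all the way: it is never lifted, carried or tipped. Leave the puck, the slide block and the clip that lie nearby where they are.

Things in the scene. Friction and masses are not known exactly. Their poses are not given: they have to be found in the camera images.
- catch_tray: loose dark grey shallow tray, 98 x 140 mm over its flange, 16 mm high, 0.1 kg, both ends alike. Origin: centre of its underside; z up, y along the 140 mm length, x across the 98 mm. The 3 mm flange (13 to 16 mm up) sticks out all round, so a finger beside the tray meets the flange's edge. Slides freely; starts before the mouth, its length within 0.3 rad of the bridge's x.
- drill_bridge: U-shaped aluminium frame fixed to the bench, with a steel beam and brass drill bushing across it. Origin: on the bench straight below the bushing; +x is the way the tray is pushed in, y across. Rails 21 mm high, inner faces y = -58 and +58 mm (outer 72, feet 89), from x = -20 to +90. Beam x = -22 to +22 mm, underside 21 mm above the bench, top 35, bushing's top 41.
- mouth (a point): middle of the open mouth of the bridge, on the bench, at x = -22 mm of the bridge. Clear part bins (fixed, about 70 mm high with contents) stand to the left (world +y) of the bridge; their nearest corner is at about world x 0.51, y -0.21.
- stop (a point): middle of the end stop's near face, on the bench, at x = +70 mm of the bridge; the stop is a 21 mm high bar across between the rails. With the tray against it the tray's centre is at the bridge's origin and its near rim sticks out to x = -70 mm, 48 mm in front of the beam.
- puck: turned steel puck, 45 mm diameter, 12 mm high, on the bench on the -y side of the bridge. Origin: centre of its underside. Bystander.
- block: dark grey printed slide block, 28 x 62 x 20 mm, on the bench to the left of the tray, in front of the clear bins. Origin: centre of its underside. Bystander.
- clip: small yellow printed U-shaped clip, 40 x 50 x 30 mm, on the bench to the left of the tray. Origin: centre of its underside. Bystander.
Things that resemble listed ones, but are neither listed nor needed, are in the scene too. Of the things that look like the catch_tray, the larger one is meant.

How it is judged:
On the way:
1. the tray's leading rim has gone under the beam between the rails, flat on the bench (x of catch_tray in the frame of drill_bridge above -0.088 m and y of catch_tray in the frame of drill_bridge between -0.02 and 0.02 m and height (world z) of catch_tray below 0.005 m), for 0.1 s.
At the end, for the whole second after the job is handed in: The tray lies flat and at rest on the bench under the beam, its centre within 5 mm of the seated position along the bridge (far rim against the stop) and within 13 mm across, square to the bridge within 0.06 rad (x of catch_tray in the frame of drill_bridge between -0.005 and 0.005 m and y of catch_tray in the frame of drill_bridge between -0.013 and 0.013 m and angle between the y axis of catch_tray and the x axis of drill_bridge, either way round below 0.06 rad and height (world z) of catch_tray between -0.004 and 0.004 m and angle between catch_tray's own z axis and vertical below 0.03 rad and linear speed of catch_tray below 0.01 m/s); the robot touches nothing.
It fails at once if the tray is lifted (its underside's centre more than 8 mm above the bench) (height (world z) of catch_tray above 0.008 m).
It fails at once if the tray is tipped (more than 0.12 rad) (angle between catch_tray's own z axis and vertical above 0.12 rad).
It fails at once if the puck is moved by more than 15 mm (distance of puck from where it was at the start of the episode above 0.015 m).
It fails at once if the block is moved by more than 15 mm (distance of block from where it was at the start of the episode above 0.015 m).
It fails at once if the clip is moved by more than 15 mm (distance of clip from where it was at the start of the episode above 0.015 m).
It also fails if it takes over 45 s, if anything falls off the work surface, if the arm or the gripper's body presses on something with over 40 N, if the wrist force passes 120 N, or if a joint passes its speed limit or range.

## Working session

There is one attempt and no reset: what is moved stays moved. The work goes in short steps, Python scripts to look and compute and a shell command to move; the robot and the scene stay as the last step left them, time stands still between calls to the robot, and variables do not carry over. Pictures are saved under pics/ and viewed, at most 10 in all, crops included, and the job is handed in when it is done.

```bash
mkdir -p pics
cat > h.py <<'E'
import numpy as np, cv2
from rig import robot, vision, job
def ray(c,px):
    K=c["K"]; u=np.array([(px[1]-K[0,2])/K[0,0],(px[0]-K[1,2])/K[1,1]]); v=u.copy()
    for _ in range(20): v=u/(1+c["k1"]*(v@v))
    T=c["cam_to_world"]; return T[:3,3],T[:3,:3]@np.array([v[0],v[1],1])
def to_plane(c,px,z):
    o,d=ray(c,px); return o+d*(z-o[2])/d[2]
def proj(c,P):
    T=np.linalg.inv(c["cam_to_world"]); p=T[:3,:3]@np.array(P)+T[:3,3]; v=p[:2]/p[2]; v=v*(1+c["k1"]*(v@v))
    return c["K"][1,1]*v[1]+c["K"][1,2], c["K"][0,0]*v[0]+c["K"][0,2]
E
python3 - <<'E'
from h import *
o=robot.get_obs(); print(o["time"],o["position"],o["tool_rot"])
for n in("top","scene"):
    c=vision.camera(n); cv2.imwrite(f"pics/{n}0.png",c["frame"][...,::-1])
    print(n,c["cam_to_world"][:3,3],c["K"][0,0])
    for l in("catch_tray","drill_bridge","puck","block","clip"):
        for r in vision.outline_of(n,l)[:4]:
            m=r["mask"]; ys,xs=np.nonzero(m)
            print(l,round(r["conf"],2),np.round(r["point"]),m.sum(),ys.min(),ys.max(),xs.min(),xs.max(),np.round(to_plane(c,r["point"],0.016),3))
E
```

```text
0.0 [ 0.25060039 -0.57176418  0.22956164] [ 9.78773765e-01  2.04940767e-01 -3.70572964e-05 -1.09415393e-03]
top [ 0.33505453 -0.26906676  1.37288837] 500.7350453457279
catch_tray 0.86 [236. 338.] 1775 205 263 311 365 [ 0.425 -0.359  0.016]
catch_tray 0.68 [265. 410.] 1060 242 287 389 430 [ 0.352 -0.557  0.016]
drill_bridge 0.9 [177. 366.] 1562 147 205 334 397 [ 0.591 -0.434  0.016]
puck 0.75 [215. 405.] 192 206 221 396 411 [ 0.488 -0.543  0.016]
block 0.47 [227. 208.] 244 218 234 199 221 [ 0.439 -0.006  0.016]
clip 0.69 [223. 250.] 344 211 233 239 263 [ 0.454 -0.121  0.016]
scene [ 0.03672825 -0.87754719  0.53667261] 368.4947636868147
catch_tray 0.73 [235. 306.] 1444 220 251 283 349 [ 0.412 -0.353  0.016]
catch_tray 0.66 [310. 347.] 1938 289 326 314 379 [ 0.342 -0.568  0.016]
drill_bridge 0.87 [231. 389.] 1629 202 252 366 421 [ 0.57  -0.458  0.016]
puck 0.79 [270. 393.] 318 261 279 382 403 [ 0.484 -0.55   0.016]
```

View pics/top0.png

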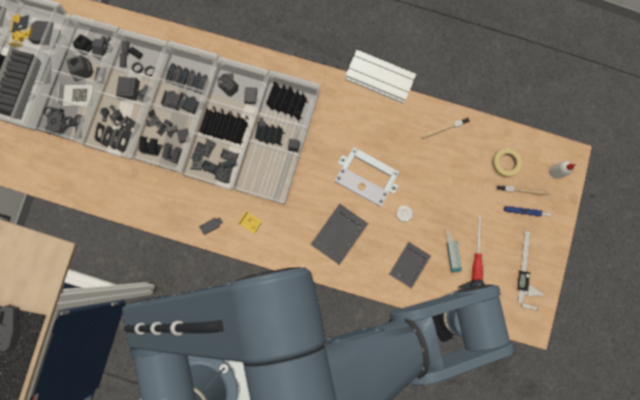

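View pics/scene0.png

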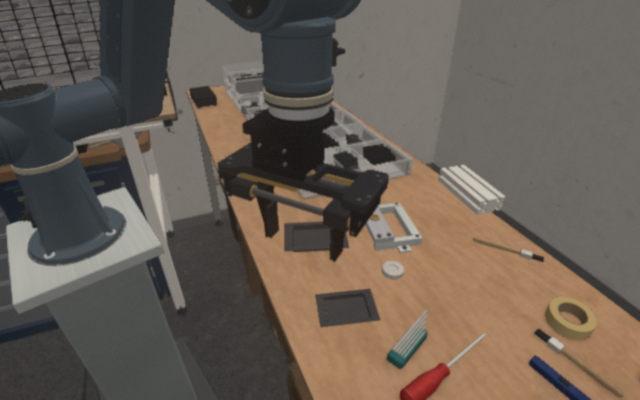

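The top view shows two candidates for the tray: the larger one at (236,338) and the smaller look-alike at (265,410). I choose the larger. The bridge is at (177,366) with its beam and bushing near (187,362), the mouth facing the tray, and the puck at (214,405). I'll do a close crop and fit poses.

Run:
```python
from h import *
c=vision.camera("top"); 
f=c["frame"][130:300,290:450,::-1]; cv2.imwrite("pics/crop.png",cv2.resize(f,None,fx=4.5,fy=3.5*4.5/4.5 if 0 else 3.5,interpolation=cv2.INTER_CUBIC))
for l,z in(("catch_tray",.016),("drill_bridge",.021)):
  for r in vision.outline_of("top",l)[:2]:
    ys,xs=np.nonzero(r["mask"]); 
    P=np.array([to_plane(c,(y,x),z)[:2] for y,x in zip(ys,xs)],np.float32)
    R=cv2.minAreaRect(P*1000); print(l,R); print(np.round(cv2.boxPoints(R)).tolist(), P.mean(0))
```

```text
catch_tray ((352.0308532714844, -557.0661010742188), (74.26988983154297, 106.8363037109375), 58.352115631103516)
[[287.0, -561.0], [378.0, -617.0], [417.0, -553.0], [326.0, -497.0]] [ 0.3522709 -0.5568855]
catch_tray ((431.72698974609375, -363.23748779296875), (101.77865600585938, 142.18373107910156), 55.593902587890625)
[[344.0, -365.0], [462.0, -445.0], [519.0, -361.0], [402.0, -281.0]] [ 0.43146226 -0.36188024]
drill_bridge ((591.3040161132812, -433.90985107421875), (176.02114868164062, 109.64550018310547), 63.553009033203125)
[[503.0, -488.0], [601.0, -537.0], [680.0, -380.0], [581.0, -331.0]] [ 0.5869364  -0.43234184]
```

View pics/crop.png

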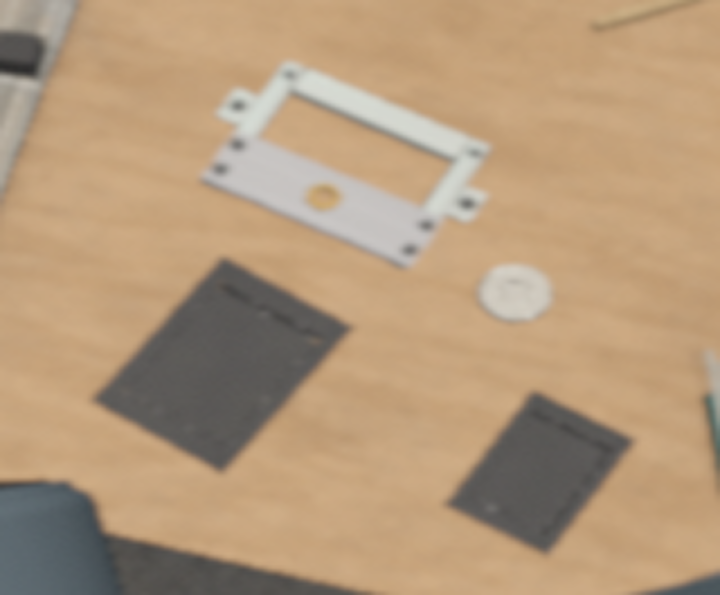

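```bash
cat >> h.py <<'E'
from scipy.spatial.transform import Rotation as Ro
def step(x,y,z,yawdeg):
    o=robot.get_obs(); R=Ro.from_quat(o["tool_rot"]).as_matrix()
    d=R.T@(np.array([x,y,z])-o["position"]); yaw=np.degrees(np.arctan2(R[1,0],R[0,0]))
    t=-((yawdeg-yaw+180)%360-180)/360
    print("yaw",round(yaw,2),"row",np.round(d/.3,4),round(t,4),"mm",np.round(d*1000,1))
def wrist():
    o=robot.get_obs(); c=vision.camera("wrist"); T=np.eye(4); T[:3,:3]=Ro.from_quat(o["tool_rot"]).as_matrix(); T[:3,3]=o["position"]
    c["cam_to_world"]=T@c["hand_eye"]; return c
B0=np.array([.561,-.4186]); BY=np.radians(-26.65)
def b2w(x,y): return B0+np.array([np.cos(BY)*x-np.sin(BY)*y,np.sin(BY)*x+np.cos(BY)*y])
def w2b(p):
    d=np.array(p[:2])-B0; return np.array([np.cos(BY)*d[0]+np.sin(BY)*d[1],-np.sin(BY)*d[0]+np.cos(BY)*d[1]])
E
python3 - <<'E'
from h import *
c=vision.camera("top"); print(to_plane(c,(186.3,361.8),.041))
w=vision.camera("wrist"); print(np.round(w["hand_eye"],3),w["K"][0,0])
step(*b2w(-.10,-.01),.28,-26.65)
E
```

```text
[ 0.55958683 -0.42038827  0.041     ]
[[ 0.    -0.953 -0.302  0.083]
 [ 1.     0.     0.    -0.   ]
 [-0.    -0.302  0.953 -0.155]
 [ 0.     0.     0.     1.   ]] 276.3994386522248
yaw 23.65 row [ 0.9144 -0.2901 -0.1648] 0.1397 mm [274.3 -87.  -49.4]
```

```bash
python3 -c "
from h import *
step(*b2w(-.12,0),.22,-26.65)"
```

```text
yaw 23.65 row [ 0.8975 -0.3627  0.0352] 0.1397 mm [ 269.2 -108.8   10.6]
```

```bash
python3 -m handwheel '[[0.897,-0.363,0.035,0.1397],[0.897,-0.363,0.035,0.1397],[0.897,-0.363,0.035,0.1397],[0.897,-0.363,0.035,0.1397],[0.897,-0.363,0.035,0.1397],[0.897,-0.363,0.035,0.1397],[0.897,-0.363,0.035,0.1397],[0.897,-0.363,0.035,0.1397],[0.897,-0.363,0.035,0.1397],[0.897,-0.363,0.035,0.1397],[0.897,-0.363,0.035,0.1397]]' 100
python3 - <<'E'
from h import *
c=wrist(); cv2.imwrite("pics/w1.png",c["frame"][...,::-1])
for l,z in(("catch_tray",.016),("drill_bridge",.021)):
  for r in vision.outline_of("wrist",l)[:2]:
    ys,xs=np.nonzero(r["mask"]); 
    P=np.array([to_plane(c,(y,x),z)[:2] for y,x in zip(ys,xs)],np.float32)
    P=np.array([w2b(p) for p in P],np.float32)
    R=cv2.minAreaRect(P*1000); print(l,r["conf"],R); print(np.round(cv2.boxPoints(R)).tolist(), P.mean(0))
for p in[(0,0,.041),(-.022,.058,.035),(-.022,-.058,.035),(.07,.058,.021),(.07,-.058,.021)]: print(p,np.round(proj(c,[*b2w(*p[:2]),p[2]])))
E
```

```text
time: 1.77
position: [0.453, -0.3657, 0.2201]
tool_rot: [0.973, -0.23, -0.0, 0.0]
ft_force: [-0.3, 0.1, 0.5]
grip_width: 0.0872
grip_force: 0.0
catch_tray 0.87 ((-123.70101165771484, -216.72909545898438), (74.24370574951172, 104.98741149902344), 86.03016662597656)
[[-179.0, -250.0], [-74.0, -257.0], [-69.0, -183.0], [-173.0, -176.0]] [-0.12149151 -0.2168172 ]
catch_tray 0.84 ((-140.88543701171875, -8.826885223388672), (97.69483184814453, 141.12303161621094), 82.90581512451172)
[[-217.0, -49.0], [-77.0, -66.0], [-65.0, 31.0], [-205.0, 48.0]] [-0.13709942 -0.00897615]
drill_bridge 0.81 ((26.855701446533203, -2.6347198486328125), (171.12753295898438, 100.55294799804688), 89.97438049316406)
[[-23.0, -88.0], [77.0, -88.0], [77.0, 83.0], [-23.0, 83.0]] [ 0.02396707 -0.00246802]
(0, 0, 0.041) [ 75. 318.]
(-0.022, 0.058, 0.035) [ 96. 268.]
(-0.022, -0.058, 0.035) [ 96. 369.]
(0.07, 0.058, 0.021) [  7. 266.]
(0.07, -0.058, 0.021) [  8. 371.]
```

View pics/w1.png

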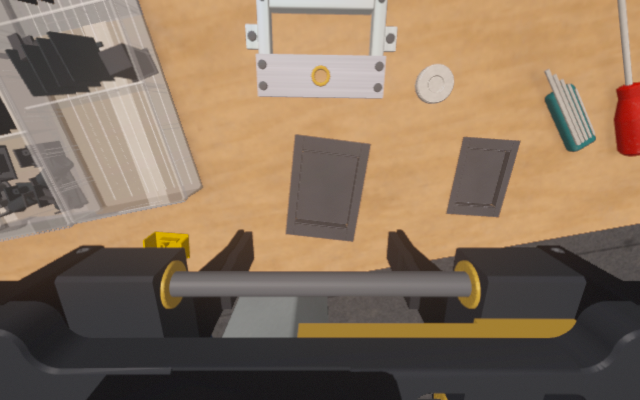

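Wrist picture: the large tray is at (188,328), the bridge's bushing at (75,320), the puck at (84,435), the small look-alike at (177,483) and the clip at (243,165). It agrees with the top fit to about 2.5 mm. The tray is turned about 7° clockwise and about 6 mm to -y. I'll nudge its -y side ahead of centre with closed fingers.

```bash
sed -i 's/^B0=.*/B0=np.array([.5599,-.4208])/' h.py; python3 -c "
from h import *
step(*b2w(-.115,-.092),.22,-26.65)
step(*b2w(-.115,-.092),.013,-26.65)
step(*b2w(-.115,-.066),.013,-26.65)"
```

```text
Traceback (most recent call last):
  File "h.py", line 22, in b2w
    def b2w(x,y): return B0+np.array([np.cos(BY)*x-np.sin(BY)*y,np.sin(BY)*x+np.cos(BY)*y])
                                             ^^
NameError: name 'BY' is not defined. Did you mean: 'B0'?
```

```bash
sed -i 's/^B0=.*/B0=np.array([.5599,-.4208]); BY=np.radians(-26.65)/' h.py; python3 -c "
from h import *
step(*b2w(-.115,-.092),.22,-26.65)
step(*b2w(-.115,-.092),.013,-26.65)
step(*b2w(-.115,-.066),.013,-26.65)"
```

```text
yaw -26.74 row [0.0185 0.3091 0.0004] -0.0003 mm [ 5.5 92.7  0.1]
yaw -26.74 row [0.0184 0.3089 0.6904] -0.0003 mm [  5.5  92.7 207.1]
yaw -26.74 row [0.0183 0.2222 0.6904] -0.0003 mm [  5.5  66.7 207.1]
```

```bash
python3 -m handwheel '[[0.018,0.12,0,0],[0.018,0.24,0,0],[0.018,0.309,0.05,0],[0.018,0.309,0.18,0],[0.018,0.309,0.31,0],[0.018,0.309,0.44,0],[0.018,0.309,0.57,0],[0.018,0.309,0.66,0],[0.018,0.309,0.69,0],[0.018,0.309,0.69,0],[0.018,0.295,0.69,0],[0.018,0.28,0.69,0],[0.018,0.265,0.69,0],[0.018,0.25,0.69,0],[0.018,0.24,0.69,0],[0.018,0.23,0.69,0],[0.018,0.222,0.69,0],[0.018,0.222,0.69,0]]' 0 10
cat >> h.py <<'E'
def fit(cam,name):
    c=wrist() if cam=="wrist" else vision.camera(cam)
    cv2.imwrite(f"pics/{name}.png",c["frame"][...,::-1])
    for l,z in(("catch_tray",.016),("drill_bridge",.021)):
      for r in vision.outline_of(cam,l)[:2]:
        ys,xs=np.nonzero(r["mask"])
        P=np.array([w2b(to_plane(c,(y,x),z)) for y,x in zip(ys,xs)],np.float32)
        R=cv2.minAreaRect(P*1000); print(l,round(r["conf"],2),np.round(R[0],1),np.round(R[1],1),round(R[2],2))
    return c
E
python3 -c "
from h import *
fit('wrist','w2');fit('top','t2');o=robot.get_obs();print(w2b(o['position']))"
```

```text
time: 3.42
position: [0.429, -0.4263, 0.0134]
tool_rot: [0.973, -0.23, 0.0, 0.0]
ft_force: [-0.1, -0.3, 0.3]
grip_width: 0.0004
grip_force: 0.0
catch_tray 0.92 [-122.4 -212.6] [ 74.8 104.6] 86.47
catch_tray 0.69 [-122.3   -4.6] [98.3 99.9] 85.48
drill_bridge 0.61 [-2.9  8.3] [160.9  39.5] 89.33
catch_tray 0.61 [-123.5 -214.6] [ 73.8 103.9] 84.64
catch_tray 0.48 [-98.4  38.7] [15.  57.1] 87.1
drill_bridge 0.96 [34.9  2.4] [173.8 111.8] 89.87
drill_bridge 0.72 [  -8.9 -135.7] [41.3 41.7] 28.19
[-0.11498291 -0.06420354]
```

View pics/w2.png

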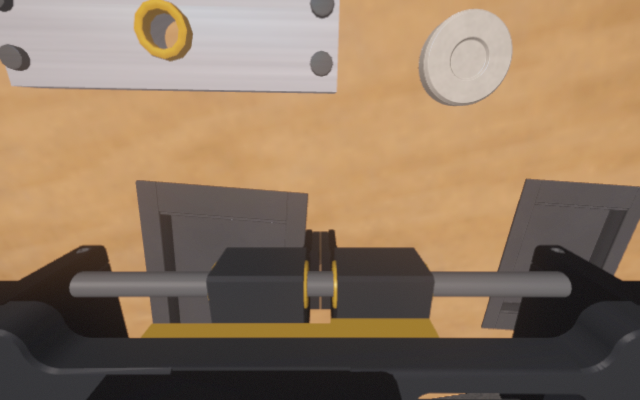

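The tray's front edge (corners at (182,140) and (195,307)) has turned about 2.6° and 4.5° remain; the beam edge is at row 90. I'll push about 6 mm more, then lift and look.

```bash
python3 -m handwheel '[[0,-0.006,0,0],[0,-0.012,0,0],[0,-0.018,0,0],[0,-0.021,0,0],[0,-0.021,0,0],[0,0.02,0,0],[0,0.06,0,0],[-0.05,0.06,-0.12,0],[-0.05,0.0,-0.25,0],[-0.05,-0.1,-0.38,0],[-0.05,-0.21,-0.5,0],[-0.05,-0.21,-0.63,0],[-0.05,-0.21,-0.69,0],[-0.05,-0.21,-0.69,0]]'
python3 -c "
from h import *
c=fit('wrist','w3');fit('top','t3');o=robot.get_obs();print(w2b(o['position']))
for p in[(0,0,.041),(-.022,.058,.035),(-.022,-.058,.035),(.07,.058,.021),(.07,-.058,.021)]: print(p,np.round(proj(c,[*b2w(*p[:2]),p[2]])))"
```

```text
time: 4.88
position: [0.4462, -0.3671, 0.2272]
tool_rot: [0.973, -0.23, 0.006, 0.004]
ft_force: [0.2, -1.7, 0.1]
grip_width: 0.0006
grip_force: 0.0
catch_tray 0.6 [-123.9 -214.6] [ 75.2 105. ] 85.97
catch_tray 0.58 [-144.1    2. ] [ 99.1 141.1] 87.63
drill_bridge 0.9 [27.5 -0.8] [100.  170.5] 0.08
catch_tray 0.71 [-154.1    6.5] [94.3 57.7] 65.66
catch_tray 0.65 [-125.4 -214. ] [ 77.4 109.5] 86.07
drill_bridge 0.78 [45.9  1.3] [ 90.  171.1] 2.46
[-0.13090558 -0.00159   ]
(0, 0, 0.041) [ 73. 316.]
(-0.022, 0.058, 0.035) [ 94. 267.]
(-0.022, -0.058, 0.035) [ 94. 365.]
(0.07, 0.058, 0.021) [  7. 265.]
(0.07, -0.058, 0.021) [  8. 367.]
```

View pics/w3.png

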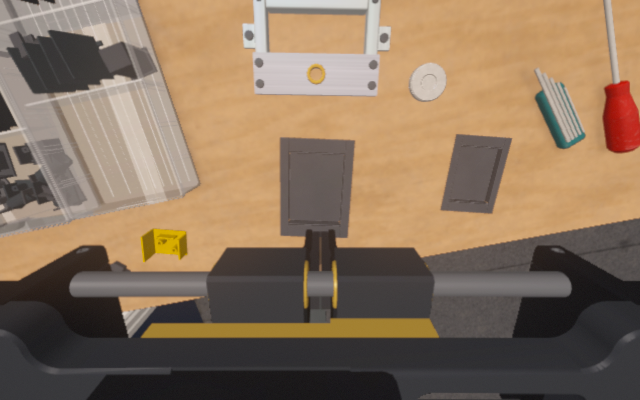

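The tray at (188,316) is now about -2.4° and +2.5 mm off the bridge axis. The puck (82,428) and clip (243,165) are undisturbed. Next I go behind the tray and push with two fingers.

```bash
python3 -c "
from h import *
step(*b2w(-.25,.001),.22,-26.65)
step(*b2w(-.25,.001),.013,-26.65)
step(*b2w(-.15,.0),.013,-26.65)"
```

```text
yaw -26.7 row [-0.397  -0.0083 -0.0046] -0.0001 mm [-119.1   -2.5   -1.4]
yaw -26.7 row [-0.3945 -0.0072  0.6854] -0.0001 mm [-118.4   -2.2  205.6]
yaw -26.7 row [-0.0612 -0.0042  0.6842] -0.0001 mm [-18.4  -1.3 205.3]
```

```bash
python3 -m handwheel '[[-0.13,-0.008,0,0],[-0.26,-0.008,0,0],[-0.395,-0.008,0.05,0],[-0.395,-0.007,0.18,0],[-0.395,-0.007,0.31,0],[-0.395,-0.007,0.44,0],[-0.395,-0.007,0.57,0],[-0.395,-0.007,0.66,0],[-0.395,-0.007,0.685,0],[-0.37,-0.006,0.685,0],[-0.34,-0.006,0.685,0],[-0.31,-0.006,0.685,0],[-0.28,-0.006,0.685,0],[-0.25,-0.006,0.685,0],[-0.22,-0.006,0.685,0],[-0.2,-0.006,0.685,0],[-0.18,-0.006,0.685,0],[-0.162,-0.006,0.685,0],[-0.162,-0.006,0.685,0]]' 69 10
python3 -c "
from h import *
c=fit('wrist','w4');fit('top','t4');o=robot.get_obs();print(w2b(o['position']))
for p in[(0,0,.041),(-.022,.058,.035),(-.022,-.058,.035),(-.031,.049,.016),(-.031,-.049,.016)]: print(p,np.round(proj(c,[*b2w(*p[:2]),p[2]])))"
```

```text
time: 6.77
position: [0.4021, -0.3413, 0.0148]
tool_rot: [0.973, -0.23, 0.001, 0.001]
ft_force: [0.2, -0.0, -0.4]
grip_width: 0.0599
grip_force: 0.0
catch_tray 0.88 [-104.9    4.8] [121.5  98.6] 0.02
catch_tray 0.63 [-144.  -173.3] [72.9 22.9] 18.94
catch_tray 0.58 [-123.7 -213.5] [ 77.2 108. ] 85.68
drill_bridge 0.86 [33.8  2.4] [173.5 114.1] 88.88
[-0.17869042  0.0005771 ]
(0, 0, 0.041) [-182.  320.]
(-0.022, 0.058, 0.035) [-87. 169.]
(-0.022, -0.058, 0.035) [-87. 471.]
(-0.031, 0.049, 0.016) [-34. 213.]
(-0.031, -0.049, 0.016) [-34. 426.]
```

View pics/w4.png

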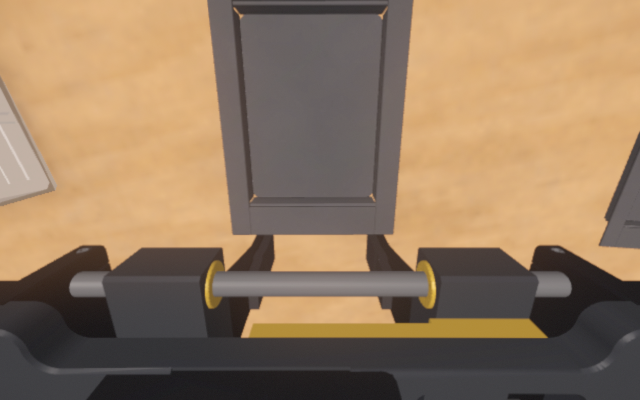

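The tray is square to the fingers, and its rear edge at row 235 is pushed by both fingers. It sits about 5 mm to +y, so I steer slightly to -y while pushing in.

```bash
python3 -m handwheel '[[0.02,0.003,0.004,0],[0.045,0.006,0.004,0],[0.07,0.009,0.004,0],[0.095,0.012,0.004,0],[0.12,0.015,0.004,0],[0.145,0.017,0.004,0],[0.17,0.017,0.004,0],[0.195,0.017,0.004,0],[0.22,0.017,0.004,0],[0.245,0.017,0.004,0],[0.265,0.017,0.004,0],[0.28,0.017,0.004,0],[0.29,0.017,0.004,0],[0.29,0.017,0.004,0]]'
python3 -c "
from h import *
c=fit('wrist','w5');fit('top','t5');o=robot.get_obs();print(w2b(o['position']))
for p in[(0,0,.041),(-.022,.058,.035),(-.022,-.058,.035),(-.07,.049,.016),(-.07,-.049,.016)]: print(p,np.round(proj(c,[*b2w(*p[:2]),p[2]])))"
```

```text
time: 8.23
position: [0.4769, -0.3843, 0.0134]
tool_rot: [0.973, -0.23, 0.0, 0.0]
ft_force: [0.5, -0.4, 0.1]
grip_width: 0.0601
grip_force: 0.0
catch_tray 0.96 [-19.3  -0.4] [ 98.8 121.8] 89.91
catch_tray 0.87 [ -91.2 -185.4] [49.8 27.8] 18.93
drill_bridge 0.9 [7.8 0.1] [161.6  65.1] 89.63
catch_tray 0.86 [43.9  1. ] [98.6 33.6] 88.48
catch_tray 0.76 [-123.3 -212.6] [ 79.8 108.2] 87.05
[-0.09158623 -0.00450964]
(0, 0, 0.041) [ 91. 308.]
(-0.022, 0.058, 0.035) [142. 187.]
(-0.022, -0.058, 0.035) [142. 432.]
(-0.07, 0.049, 0.016) [220. 229.]
(-0.07, -0.049, 0.016) [220. 394.]
```

View pics/w5.png

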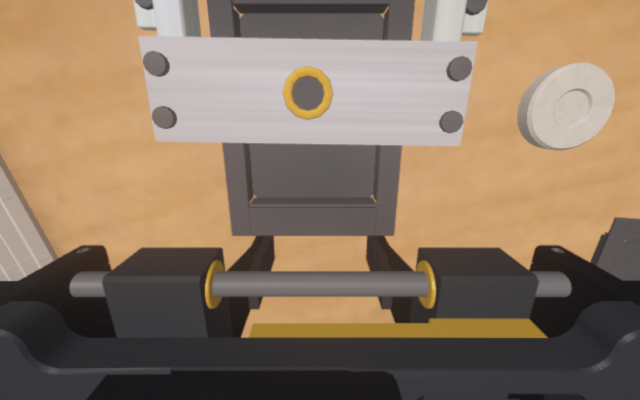

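The tray is under the beam (bushing at (92,308)), centred, with its rear rim at row 235. About 10 mm remain.

```bash
python3 -m handwheel '[[0.01,0,0,0],[0.018,0,0,0],[0.025,0,0,0],[0.028,0,0,0],[0.028,0,0,0]]'; python3 -m handwheel '[[0.031,0,0,0],[0.034,0,0,0],[0.034,0,0,0]]' | grep -E "ft|pos"
```

```text
time: 8.95
position: [0.4841, -0.3879, 0.0134]
tool_rot: [0.973, -0.23, 0.0, 0.0]
ft_force: [-0.1, -0.7, -0.1]
grip_width: 0.0599
grip_force: 0.0
position: [0.4864, -0.3875, 0.0127]
ft_force: [-13.9, 4.1, 10.2]
```

Contact with the stop: the force rose to about 14 N after 2.5 mm. That second call's rows started from the new pose, so I commanded more than I meant to. I'm easing back now, then checking.

```bash
python3 -m handwheel '[[-0.02,0,0,0],[-0.05,0,0,0],[-0.1,0,0,0],[-0.15,0,0,0],[-0.2,0,-0.1,0],[-0.2,0,-0.22,0],[-0.2,0,-0.34,0],[-0.2,0,-0.46,0],[-0.2,0,-0.58,0],[-0.2,0,-0.69,0],[-0.1,0,-0.69,0],[-0.1,0,-0.69,0],[-0.1,0,-0.69,0]]'
python3 -c "
from h import *
c=fit('wrist','w6');fit('top','t6');o=robot.get_obs();print(w2b(o['position']))
for p in[(0,0,.041),(-.022,.058,.035),(-.022,-.058,.035),(-.07,.049,.016),(-.07,-.049,.016)]: print(p,np.round(proj(c,[*b2w(*p[:2]),p[2]])))
t=cv2.imread('pics/t6.png')[130:230,300:440]; w=cv2.imread('pics/w6.png')[0:280,150:500]
cv2.imwrite('pics/c6.png',np.hstack([cv2.resize(t,(390,280)),w]))"
```

```text
time: 10.28
position: [0.4672, -0.3796, 0.2212]
tool_rot: [0.973, -0.23, 0.001, 0.001]
ft_force: [0.5, 0.8, 0.0]
grip_width: 0.0603
grip_force: 0.0
catch_tray 0.75 [-0.8  0.2] [ 98.7 139.6] 89.14
catch_tray 0.72 [-124.  -214.3] [ 74.3 106. ] 86.23
drill_bridge 0.79 [32.7 -0.7] [170.3 111.6] 89.53
catch_tray 0.57 [ 65.6 -32.1] [33.3 14. ] 72.45
catch_tray 0.57 [-124.5 -214.7] [ 77.2 107.3] 86.63
drill_bridge 0.64 [64.3  4.3] [ 65.4 175.6] 5.08
[-0.10373784 -0.0042928 ]
(0, 0, 0.041) [ 94. 315.]
(-0.022, 0.058, 0.035) [114. 266.]
(-0.022, -0.058, 0.035) [114. 365.]
(-0.07, 0.049, 0.016) [152. 278.]
(-0.07, -0.049, 0.016) [152. 354.]
```

View pics/c6.png

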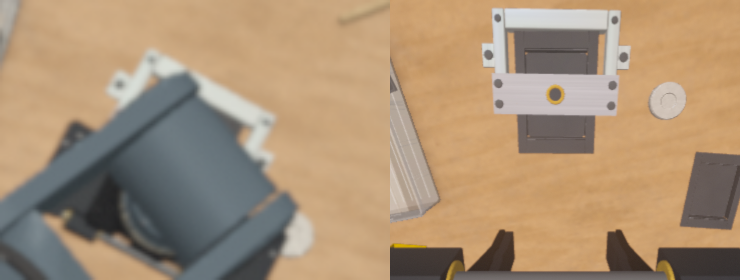

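The tray's far rim meets the stop (right half of the picture, row 30), its near rim is at row 153 (152 expected), and it is square and centred. The puck is unmoved and the arm is clear.

```bash
python3 -c "
from h import *
print(job.hand_in())"
```

```text
the job is handed in; nothing more can be done
None
```

The tray is pushed in flat against the end stop, measured within about 1 mm of the seated position and about 1° of square; the arm is clear and the job is handed in, with no verdict returned.

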